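# Lock the polisher's spindle

### The arm

A 6-joint arm with a two-finger parallel gripper is mounted at the origin on the work surface. World frame = base frame: x ahead of the robot, y to its left, z up, the work surface at z = 0. Lengths are in m, angles in rad, forces in N, time in s.
With the tool pointing down it reaches from about 0.225 to 0.875 m from the base axis. Payload 3.4 kg.
Tool frame: the origin (TCP) lies midway between the tips of the shut fingers; the grasp point (between the pads) lies 19 mm behind it (manip.tcp_to_grasp is the distance from the TCP to the grasp point, in m); x points along the fingers, y is the direction in which the jaws open and shut, and the axes are right-handed (so a half turn about x gives the same grasp; the last joint's range is limited). The gripper opens to 85 mm and grips with 20 to 120 N. Pads are 22 mm wide; open, the fingers measure 114 mm over their backs; the gripper's body (76 mm by 85 mm) begins 54 mm behind the grasp point. The pads swing forward as they close: fully open they stand 13 mm farther back than shut.
Start: joints at [1.121, 0.276, 1.505, -0, 1.361, -0.121], TCP at [0.186, 0.544, 0.231] pointing down, gripper open.
Joint ranges: [-2.89, 2.89], [-0.75, 2.08], [0.22, 2.7], [-1.18, 4.32], [0.11, 2.71], [-2.7, 2.7]. Speed limits (rad/s): [2.57, 2.57, 3.14, 3.14, 3.14, 3.14].

### API

Orientations are given as a unit quaternion [w, x, y, z].
In Python, from rig import readout, eyes, job, manip gives the robot as it stands. The module is installed in compiled form; this text tells all that it offers.
- The arm moves only by the tool carry_out, never from a script. Its argument "deltas" is one flat list of numbers, 7 for each row, row after row: the shift along the tool's x, y, z scaled (see below), then the turn, a rotation vector about the tool's x, y, z scaled (see below), then the opening, from -1 (shut) to 1 (fully open). In form: [dx, dy, dz, ax, ay, az, grip, dx, dy, dz, ax, ay, az, grip, ...]. A call has 1 to 10 rows; each row shifts and turns the commanded pose from where the row before left it, along the tool's axes as they then stand; what a row does not reach is not made up. The controller multiplies each number of a shift by 60 mm and each number of a turn by 4 degrees. A row lasts 1/8 s, in which the tool goes at most 62.5 mm and 10.7 degrees, less where a joint would pass 70% of its speed; a pose out of reach is approached as far as the arm can. A call with a number of a shift or a turn outside -1 to 1 is refused whole. A call with a gripper value outside its range is refused whole. The fingers move at their own pace and stop on an object; "newtons" is the grip in N (left out, the last holds). Time passes only in rows, so rows that do not move let the fingers close. It gives the time, the measured TCP pose, the force and the opening at its end, in the units of the state.
- readout.get_state(): the state, without advancing time (a new reading comes with each control period).
- eyes.get_image(name): name is "scene" or "top" or "wrist"; returns a dict with "color" (420x560x3 uint8, red, green, blue), "z_map" (420x560 float32, m along the optical axis (not along the pixel's ray), 0 where there is no reading), "mtx" (3x3 intrinsics, pixels), "distortion" ([k1, k2, p1, p2, k3] as OpenCV has them; the pictures are not rectified), "origin" and "orientation" of the camera in the world. Camera axes: x right, y down, z forward; pixel columns grow to the right and rows downward; lengths in m; the calibration is good to about 2 mm. A picture is of the moment at which its call begins.
- job.sign_off(): hands the job in, once; it reports no verdict.
The state is a dict: "clock": time; "qpos": joint angles; "qd": joint speeds; "effort": joint torques, N m; "position": TCP position; "ee_rot": TCP orientation; "contact_force": force on the tool from outside, world axes, zero at the start; "moment": the same for the moment, N m; "width": finger opening in m.
Only numpy, scipy, OpenCV 4.12 (cv2) and the standard library are available. Lean on these libraries where they do the work, as an engineer would, in place of code of your own. Each camera call takes 0.05 s, during which the arm holds its last target.

### The job

Lock the spindle of the flat polisher so its felt wheel can be changed: press the yellow spring catch down with one fingertip and, keeping it held down all the while, push the bolt by its blue tab with the other finger fully home into the notched ring. Then let the catch spring back up behind it and take the hand clear. Grasp nothing, and leave the jar, the wooden handle and the wax bar where they stand.

Things in the scene. Friction and masses are not known exactly. Their poses are not given: they have to be found in the camera images.
- polisher: Flat polisher fixed to the bench: wooden board 420 x 250 mm, 20 mm thick, with a cream felt wheel (148 mm across, nut top at 93 mm) and, beside it, a lock on a grey plate. Origin: on the bench surface under the lock. x axis: from lock to wheel (wheel centre at x = +200 mm), the way the bolt slides home; z up. Board spans x -105 to +315, y -125 to +125 mm.
- bolt (a joint): Slide of the steel bolt towards the wheel, m: 0 drawn back, 0.050 fully home at its stop, nose in a notch of the ring. Starts at 0 to 0.006. About 2 N of friction, no spring. While the catch is up its three teeth block a lug of the bolt, at about 0.008 (0.023 or 0.038 if let up on the way). Beyond 0.047 the catch can spring up behind the lug and lock the bolt home.
- catch (a joint): How far the yellow spring catch is pressed down, m: 0 up, 0.010 at its bottom stop. The teeth free the bolt from 0.006 on. Its spring pushes up with about 4 N at the top and 9 N at the bottom. Best pressed to the stop: the fingers may give a little as they push the bolt.
- pad_top (a point): Centre of the flat top of the yellow catch pad, at polisher x = -17.5, y = +60 mm, 82 mm above the bench when up. Pad 110 mm long along polisher x, 34 mm wide along y, 14 mm thick. It goes straight down, wherever it is pressed; a finger may slide along it while pressing.
- tab_back (a point): Middle of the rear face (away from the wheel) of the blue tab on the bolt; push here towards the wheel. Upright plate 8 mm thick along x, 40 mm wide along y, top 102 mm above the bench, standing on a steel bar with its top at 60 mm. This point: 81 mm high, polisher x = -34 mm + bolt value, y = -6 mm, so 66 mm across from the pad's middle line. Behind the tab nothing is above 60 mm but the pad.
- polish_jar: Bystander: amber glass jar with white lid, 60 mm across, 60 mm high. Origin at the centre of its underside. Not to be disturbed.
- wood_handle: Bystander: turned red-brown wooden handle standing on end, 54 mm across, 78 mm high. Origin at the centre of its underside. Not to be disturbed.
- wax_bar: Bystander: dark red bar of polishing wax, 45 x 90 x 35 mm. Origin at the centre of its underside. Not to be disturbed.

How it is judged:
By the outcome, as a careful person would: the job done as asked, in the order asked, and still so for the second after the job is handed in, with the robot touching nothing.
It also fails if it takes over 40 s, if anything falls off the work surface, if the arm or the gripper's body presses on something with over 40 N, if the wrist force passes 120 N, or if a joint passes its speed limit or range.

## Working session

There is one attempt and no reset: what is moved stays moved. The work goes in short steps, Python scripts to look and compute and a tool call to move; the robot and the scene stay as the last step left them, time stands still between calls to the robot, and variables do not carry over. Pictures are saved under pics/ and viewed, and the job is handed in when it is done.

Besides the shell and the picture viewer there is one more tool, called after "Call:" in YAML: its name, and indented under it one key for each argument. carry_out: Moves the arm, as the interface text tells. Its arguments: {"type":"object","properties":{"deltas":{"type":"array"},"newtons":{"type":"number"}},"required":["deltas"]}

```bash
mkdir -p pics
python3 - <<'E'
from rig import readout, eyes, manip
import cv2, numpy as np
s=readout.get_state(); print(s); print(manip.tcp_to_grasp)
for n in ["scene","top","wrist"]:
    d=eyes.get_image(n); cv2.imwrite(f"pics/{n}0.png",d["color"][:,:,::-1]); np.savez(f"{n}0.npz",**d)
    print(n,d["mtx"].tolist(),d["distortion"],d["origin"],d["orientation"])
E
```

```text
{'clock': 0.0, 'qpos': array([ 1.12101267e+00,  2.76608229e-01,  1.50613103e+00,  7.14772392e-06,
        1.36069920e+00, -1.20968070e-01]), 'qd': array([-0.00067697,  0.00110437, -0.00123052, -0.00055784, -0.00063577,
        0.00027472]), 'effort': array([-3.45829849e-04, -4.16761100e+01, -2.45811599e+01, -3.13081737e-04,
        1.12637656e-02,  1.91119636e-05]), 'position': array([0.18543532, 0.54372266, 0.230433  ]), 'ee_rot': array([ 0.6973853 ,  0.11510582,  0.69775747, -0.11635683]), 'contact_force': array([ 0.57453382,  0.02137087, -0.1799197 ]), 'moment': array([-0.0543776 , -0.00389349, -0.01957363]), 'width': 0.08558082389350044}
0.0187
scene [[529.7659843869737, 0.0, 280.3558464137034], [0.0, 529.7659843869737, 206.1373995737302], [0.0, 0.0, 1.0]] [-0.19880109  0.          0.          0.          0.        ] [ 1.33410453 -0.33370319  0.88470885] [-0.31768297  0.78540531  0.4927795  -0.19845502]
top [[484.10051043445645, 0.0, 285.8904965288165], [0.0, 484.10051043445645, 209.16589472269945], [0.0, 0.0, 1.0]] [-0.16110399  0.          0.          0.          0.        ] [0.42910327 0.00821082 1.2824684 ] [-0.05284208  0.71101441 -0.69832352  0.0633284 ]
wrist [[298.09547894315665, 0.0, 281.8721408810856], [0.0, 298.09547894315665, 207.3518225162012], [0.0, 0.0, 1.0]] [0.00709398 0.         0.         0.         0.        ] [0.1170278  0.56680961 0.37217451] [0.11916233 0.80448758 0.57579277 0.08404023]
```

View pics/scene0.png

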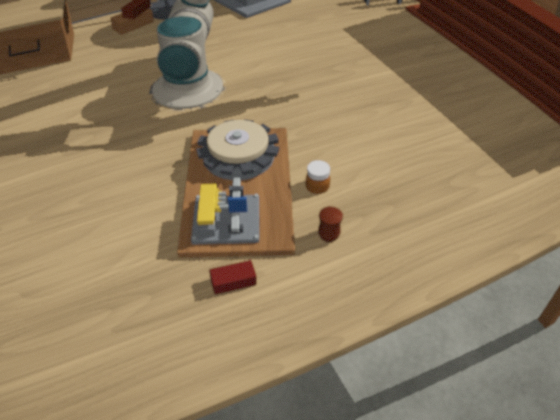

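View pics/top0.png

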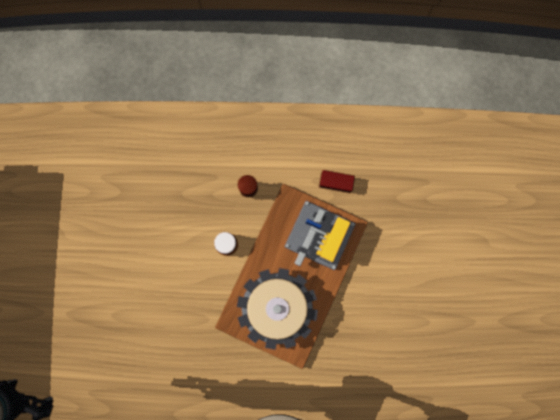

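View pics/wrist0.png

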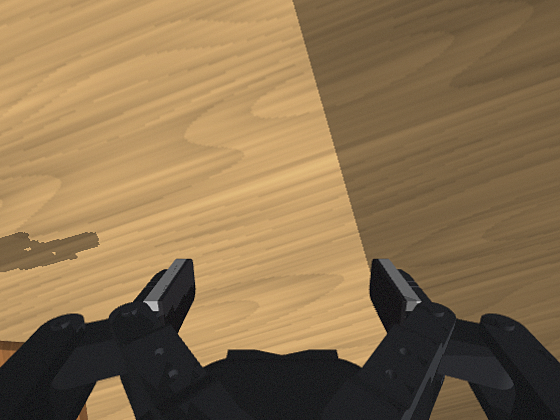

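The scene view shows the polisher with its yellow pad at (208,204), blue tab at (238,202) and wheel at (238,140). In the top view the wheel nut is at (279,309), the pad at (334,242) and the tab at about (316,224). Next I'll measure from both views.

```bash
cat > h.py <<'E'
import numpy as np, cv2
from scipy.spatial.transform import Rotation as R
def rot(q): return R.from_quat([q[1],q[2],q[3],q[0]]).as_matrix()
def rays(d,uv):
    n=cv2.undistortPoints(np.array(uv,float).reshape(-1,1,2),d["mtx"],d["distortion"]).reshape(-1,2)
    return np.c_[n,np.ones(len(n))]
def cloud(d,mask):
    mask=mask&(d["z_map"]>0); v,u=np.nonzero(mask)
    r=rays(d,np.c_[u,v])*d["z_map"][v,u][:,None]
    return r@rot(d["orientation"]).T+d["origin"]
def hsv(d): return cv2.cvtColor(d["color"],cv2.COLOR_RGB2HSV).astype(int)
def yellow(d): h=hsv(d); return (abs(h[...,0]-27)<6)&(h[...,1]>200)&(h[...,2]>110)
def blue(d): h=hsv(d); return (abs(h[...,0]-112)<12)&(h[...,1]>150)&(h[...,2]>40)
def rect(P):
    r=cv2.minAreaRect((P[:,:2]*1000).astype(np.float32)); return r
E
python3 - <<'E'
from h import *
for n in ["scene","top"]:
    d=dict(np.load(n+"0.npz"))
    for nm,f in [("y",yellow),("b",blue)]:
        m=f(d); m=cv2.morphologyEx(m.astype(np.uint8),cv2.MORPH_OPEN,np.ones((2,2)))>0
        k,l,st,c=cv2.connectedComponentsWithStats(m.astype(np.uint8)); i=1+np.argmax(st[1:,4]); m=l==i
        P=cloud(d,m); print(n,nm,st[i],P.mean(0).round(4),np.percentile(P,[5,50,95],axis=0).round(4).tolist())
        for z0,z1 in [(.075,.09),(.095,.11)]:
            Q=P[(P[:,2]>z0)&(P[:,2]<z1)]
            if len(Q)>5: print("  z",z0,len(Q),Q.mean(0).round(4),rect(Q))
    c=d["color"]; 
    x0,y0=(165,110) if n=="scene" else (210,170)
    cv2.imwrite(f"pics/{n}crop.png",cv2.resize(c[y0:y0+200,x0:x0+180,::-1] if n=="top" else c[y0:y0+150,x0:x0+140,::-1],None,fx=3 if n=="top" else 4,fy=3 if n=="top" else 4,interpolation=cv2.INTER_CUBIC))
    # wheel top felt (z .06-.1) cream
    al=cloud(d,np.ones((420,560),bool))
    q=al[(al[:,2]>.065)&(al[:,2]<.1)&(np.abs(al[:,0]-.22)<.15)&(np.abs(al[:,1])<.2)]
    print(len(q))
E
```

```text
Traceback (most recent call last):
ValueError: attempt to get argmax of an empty sequence
```

Run:
```python
from h import *
d=dict(np.load("scene0.npz")); h=hsv(d); print(h[200,208],h[202,238],yellow(d).sum(),blue(d).sum())
d=dict(np.load("top0.npz")); h=hsv(d); print(h[242,334],h[224,314])
for n in ["scene","top"]:
    c=dict(np.load(n+"0.npz"))["color"][...,::-1]
    cr=c[110:260,165:305] if n=="scene" else c[170:370,210:390]
    cv2.imwrite(f"pics/{n}crop.png",cv2.resize(cr,None,fx=4 if n=="scene" else 3,fy=4 if n=="scene" else 3,interpolation=cv2.INTER_CUBIC))
```

```text
[ 24 168 212] [108 176  87] 0 187
[ 24 198 233] [109 185 117]
```

View pics/topcrop.png

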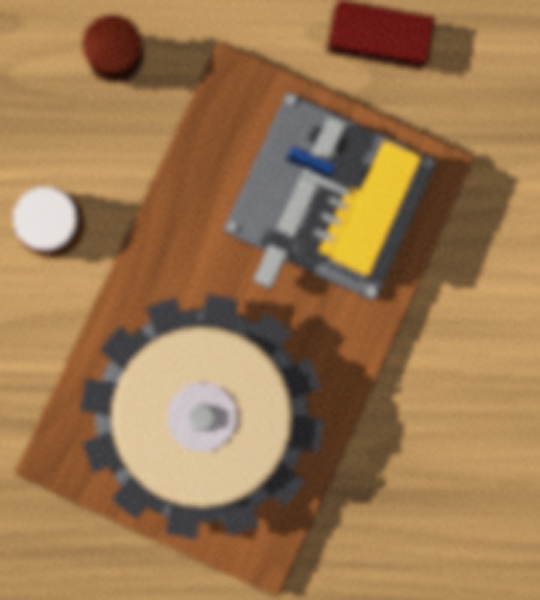

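View pics/scenecrop.png

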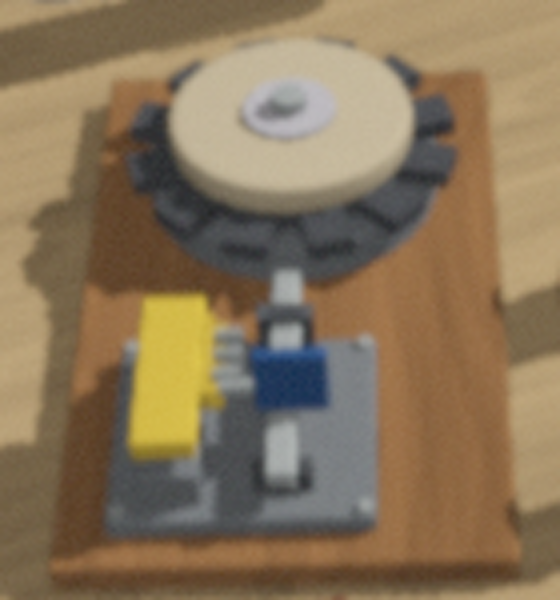

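```bash
cat > fit.py <<'E'
from h import *
from scipy.optimize import least_squares
T=dict(np.load("top0.npz")); S=dict(np.load("scene0.npz"))
bd={'A':(-105,-125,20),'B':(-105,125,20),'C':(315,125,20),'D':(315,-125,20)}
top=[((217,42),bd['A']),((472,157),bd['B']),((280,597),bd['C']),((17,470),bd['D']),((206,416),(200,0,93)),
 ((381,138),(-72.5,43,82)),((421,153),(-72.5,77,82)),((368,276),(37.5,77,82)),((321,258),(37.5,43,82))]
sc=[((113,80),bd['C']),((487,72),bd['D']),((520,566),bd['A']),((53,570),bd['B']),((290,92),(200,0,93)),
 ((145,297),(37.5,77,82)),((207,297),(37.5,43,82)),((197,443),(-72.5,43,82)),((130,443),(-72.5,77,82))]
sct=[((250,350),('b',14,102)),((326,349),('b',-26,102)),((328,408),('b',-26,60)),((257,410),('b',14,60))]
tpt=[((289,150),('b',-26,102)),((334,165),('b',14,102))]
def proj(d,P):
    Rm=rot(d["orientation"]).T; rv=cv2.Rodrigues(Rm)[0]; t=-Rm@d["origin"]
    return cv2.projectPoints(np.array(P,float),rv,t,d["mtx"],d["distortion"])[0].reshape(-1,2)
def world(p,L): 
    x,y,a,b=p; L=np.array([( -34+b*1000 if l[0]=='b' else l[0],l[1],l[2]) for l in L],float)/1000
    c,s=np.cos(a),np.sin(a); return np.c_[x+c*L[:,0]-s*L[:,1],y+s*L[:,0]+c*L[:,1],L[:,2]]
def res(p,which=(0,1)):
    o=[]
    for i,(d,l,off,k) in enumerate([(T,top+tpt,(210,170),3),(S,sc+sct,(165,110),4)]):
        if i not in which: continue
        uv=np.array([(np.array(a)+.5)/k-.5+off for a,_ in l]); o.append((proj(d,world(p,[q for _,q in l]))-uv))
    return np.vstack(o)
for w in [(0,1),(0,),(1,)]:
    r=least_squares(lambda p:res(p,w).ravel(),[.3,-.05,2.7,0.003]); p=r.x
    print(w,p.round(4),np.sqrt(np.mean(r.fun**2))); 
    if w==(0,1): print(res(p).round(1).tolist()); np.save("p.npy",p); print("pad",world(p,[(-17.5,60,82)]),"tab",world(p,[('b',-6,81)]))
E
python3 fit.py
python3 - <<'E'
from h import *
for n in ["scene","top"]:
    d=dict(np.load(n+"0.npz")); h=hsv(d)
    for nm,m in [("pad",(abs(h[...,0]-24)<4)&(h[...,1]>150)&(h[...,2]>170)),("tab",blue(d))]:
        m[:, :180]=0; m[:,380:]=0
        k,l,st,c=cv2.connectedComponentsWithStats(cv2.erode(m.astype(np.uint8),np.ones((2,2)))); i=1+np.argmax(st[1:,4])
        P=cloud(d,l==i); print(n,nm,st[i],np.median(P,0).round(4),np.percentile(P[:,2],[5,95]).round(4))
E
```

```text
(0, 1) [ 0.565  -0.0689  2.7286  0.0058] 0.8482648921425741
[[-0.2, -1.4], [0.4, -0.9], [-0.9, 0.3], [-1.8, 1.4], [-2.0, 0.3], [0.5, 0.1], [-0.5, 0.7], [-0.4, -0.4], [2.8, -0.1], [-0.5, -0.6], [-0.7, 1.2], [-0.5, 0.1], [-0.3, -0.4], [0.5, -1.4], [-1.3, 0.6], [-0.5, 0.9], [-0.4, 0.3], [-0.5, -0.1], [-0.6, 0.2], [-0.2, 0.6], [0.2, 1.0], [0.4, 0.7], [0.7, -0.2], [-0.1, -0.2]]
pad [[ 0.5569713  -0.13092692  0.082     ]] tab [[ 0.59323769 -0.07476073  0.081     ]]
(0,) [ 0.565  -0.0695  2.7324  0.0046] 1.021776233703865
(1,) [ 0.565  -0.0685  2.7241  0.0066] 0.5340508904514794
scene pad [199 185  20  37 570] [ 0.5601 -0.1291  0.0822] [0.0722 0.0848]
scene tab [230 199  16  12 149] [ 0.5971 -0.0767  0.085 ] [0.0705 0.1005]
top pad [318 219  32  42 584] [ 0.5521 -0.1296  0.0804] [0.0701 0.0845]
top tab [308 221  13   7  21] [ 0.5898 -0.0751  0.1011] [0.0981 0.1043]
```

```bash
cat >> h.py <<'E'
p=np.load("p.npy") if __import__("os").path.exists("p.npy") else None
def goal(xp,yp,z,sgn=1):
    c,s=np.cos(p[2]),np.sin(p[2]); X=np.array([c,s,0]);Y=np.array([-s,c,0])
    return np.array([p[0],p[1],0])+xp/1000*X+yp/1000*Y+np.array([0,0,z/1000]), np.c_[[0,0,-1],sgn*Y,sgn*X]
def pol(pos):
    c,s=np.cos(p[2]),np.sin(p[2]); d=np.array(pos)-[p[0],p[1],0]
    return np.array([c*d[0]+s*d[1],-s*d[0]+c*d[1],d[2]])*1000
E
python3 - <<'E'
from h import *
from rig import readout
s=readout.get_state(); Rc=rot(s["ee_rot"]); print(Rc.round(3))
W=np.load("wrist0.npz"); print("cam in tool",(Rc.T@(W["origin"]-s["position"])).round(3))
for sg in (1,-1):
    g,Rg=goal(-47,27,200,sg); print(sg,g.round(4),"dpos tool",(Rc.T@(g-s["position"])).round(4),"rotvec deg",np.degrees(R.from_matrix(Rc.T@Rg).as_rotvec()).round(2), "az base",np.arctan2(g[1],g[0]))
E
```

```text
[[-0.001  0.323  0.946]
 [-0.001  0.946 -0.323]
 [-1.    -0.001 -0.   ]]
cam in tool [-0.142 -0.001 -0.072]
1 [ 0.5972 -0.1125  0.2   ] dpos tool [ 0.0312 -0.4882  0.6016] rotvec deg [-1.7517e+02 -1.2000e-01 -1.0000e-02] az base -0.18625557600669615
-1 [ 0.5972 -0.1125  0.2   ] dpos tool [ 0.0312 -0.4882  0.6016] rotvec deg [ 4.83 -0.01  0.08] az base -0.18625557600669615
```

Call:
carry_out:
  deltas: [0,-0.62,0.76,0,0,0,0.22,0,-0.62,0.76,0,0,0,0.22,0,-0.62,0.76,0,0,0,0.22,0,-0.62,0.76,0,0,0,0.22,0,-0.62,0.76,0,0,0,0.22,0,-0.62,0.76,0,0,0,0.22,0,-0.62,0.76,0,0,0,0.22,0,-0.62,0.76,0,0,0,0.22,0,-0.62,0.76,0,0,0,0.22,0,-0.62,0.76,0,0,0,0.22]

```text
clock: 1.4
position: [0.4978, 0.0432, 0.2312]
ee_rot: [0.698, 0.116, 0.698, -0.116]
contact_force: [0.7, 0.5, 0.2]
width: 0.052
```

Call:
carry_out:
  deltas: [0,-0.62,0.76,0,0,0,0.22,0,-0.62,0.76,0,0,0,0.22,0,-0.62,0.76,0,0,0,0.22,0,0,0,0.6,0,0,0.22,0,0,0,0.6,0,0,0.22,0,0,0,0,0,0,0.22,0,0,0,0,0,0,0.22]

```text
clock: 2.28
position: [0.5904, -0.1047, 0.2312]
ee_rot: [0.692, 0.145, 0.692, -0.145]
contact_force: [-0.5, -0.9, -0.0]
width: 0.0521
```

```bash
cat > st.py <<'E'
from h import *
from rig import readout,eyes
import sys
s=readout.get_state(); Rc=rot(s["ee_rot"]); g,Rg=goal(float(sys.argv[1]),27,float(sys.argv[2]),-1)
print("t",s["clock"],"pol",pol(s["position"]).round(1),"w",s["width"],"F",s["contact_force"].round(2),"q",s["qpos"].round(2))
print("to go units",((Rc.T@(g-s["position"]))/.06).round(3),"rot units",(np.degrees(R.from_matrix(Rc.T@Rg).as_rotvec())/4).round(2))
if len(sys.argv)>3:
    d=eyes.get_image("wrist"); cv2.imwrite(f"pics/{sys.argv[3]}.png",d["color"][:,:,::-1]); np.savez(sys.argv[3]+".npz",**d)
E
python3 st.py -47 160 w1
```

```text
t 2.275 pol [-37.6  22.6 231.2] w 0.05205160826499022 F [-0.54 -0.9  -0.05] q [-0.29  0.31  1.45  0.    1.38 -1.45]
to go units [ 1.186 -0.074  0.157] rot units [ 0.02 -0.01 -0.  ]
```

View pics/w1.png

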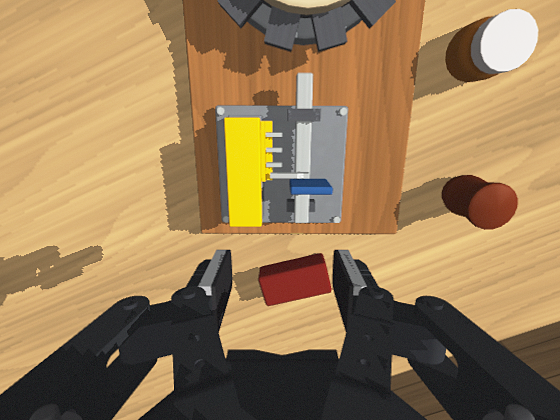

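The wrist view shows the pad running from (225,117) to (262,226), the tab top edge near (311,184) and the wax bar at (295,278). I'll enlarge it and refine the pose.

Run:
```python
import cv2
c=cv2.imread("pics/w1.png")[100:245,205:360]; cv2.imwrite("pics/w1c.png",cv2.resize(c,None,fx=4,fy=4,interpolation=cv2.INTER_CUBIC))
```

```text
(no output)
```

View pics/w1c.png

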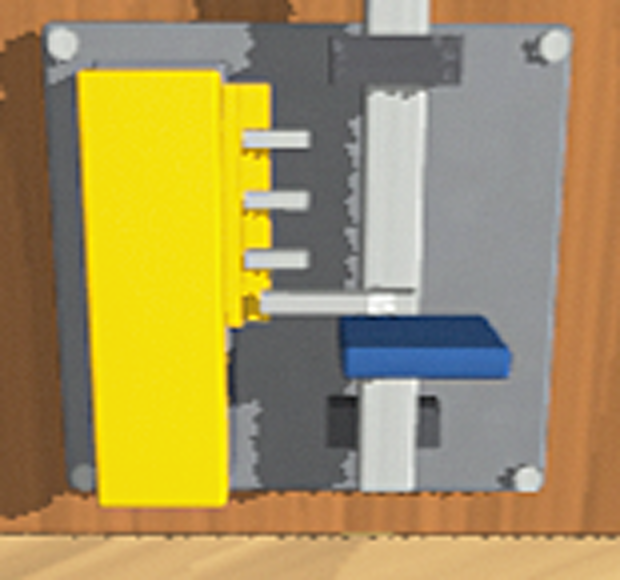

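```bash
cat > fit2.py <<'E'
from fit import *
W=dict(np.load("w1.npz"))
wl=[((78,70),(37.5,77,82)),((220,70),(37.5,43,82)),((227,506),(-72.5,43,82)),((98,506),(-72.5,77,82)),((345,378),('b',14,102)),((510,378),('b',-26,102))]
uv=np.array([(np.array(a)+.5)/4-.5+(205,100) for a,_ in wl])
def rw(p): return proj(W,world(p,[q for _,q in wl]))-uv
p0=np.load("p.npy"); print(rw(p0).round(1).tolist())
r=least_squares(lambda p:rw(p).ravel(),p0); print("wrist only",r.x.round(4),rw(r.x).round(1).tolist())
r=least_squares(lambda p:np.r_[rw(p).ravel()*1.5,res(p).ravel()],p0,loss="soft_l1"); print("all",r.x.round(4))
for q in (p0,least_squares(lambda p:rw(p).ravel(),p0).x,r.x): print(world(q,[(-17.5,60,82),('b',-6,81)]).round(4).tolist())
np.save("p_all.npy",r.x)
E
python3 fit2.py | tail -8
```

```text
(0,) [ 0.565  -0.0695  2.7324  0.0046] 1.021776233703865
(1,) [ 0.565  -0.0685  2.7241  0.0066] 0.5340508904514794
[[-0.1, -3.1], [0.9, -3.0], [1.2, -0.9], [0.7, -0.9], [0.7, -6.2], [2.5, -6.1]]
wrist only [ 5.6690e-01 -7.0700e-02  2.7228e+00  2.3000e-03] [[-0.7, -0.9], [0.3, -0.6], [0.1, 1.1], [-0.4, 0.8], [-0.4, -0.1], [1.1, 0.2]]
all [ 5.6610e-01 -7.0100e-02  2.7262e+00  1.9000e-03]
[[0.557, -0.1309, 0.082], [0.5932, -0.0748, 0.081]]
[[0.5585, -0.1326, 0.082], [0.5982, -0.0781, 0.081]]
[[0.5579, -0.132, 0.082], [0.5979, -0.0776, 0.081]]
```

```bash
cp p_all.npy p.npy; python3 st.py -52 110
```

```text
t 2.325 pol [-36.2  21.8 231.2] w 0.05233055849396983 F [-0.09  0.8  -0.58] q [-0.29  0.31  1.45  0.    1.38 -1.45]
to go units [ 2.021 -0.088  0.263] rot units [ 0.05 -0.   -0.  ]
```

Call:
carry_out:
  deltas: [0,-0.09,0.26,0.05,0,0,0.22,0.5,0,0,0,0,0,0.22,0.5,0,0,0,0,0,0.22,0.5,0,0,0,0,0,0.22,0.5,0,0,0,0,0,0.22,0,0,0,0,0,0,0.22,0,0,0,0,0,0,0.22]

```text
clock: 3.2
position: [0.604, -0.1167, 0.1123]
ee_rot: [0.693, 0.146, 0.691, -0.146]
contact_force: [0.7, 0.5, 0.9]
width: 0.0518
```

```bash
python3 st.py -52 72 w2
python3 - <<'E'
from rig import eyes
import cv2
for n,b in [("scene",(110,260,165,305)),("top",(170,320,250,390))]:
    c=eyes.get_image(n)["color"][b[0]:b[1],b[2]:b[3],::-1]; cv2.imwrite(f"pics/{n}2.png",cv2.resize(c,None,fx=4,fy=4,interpolation=cv2.INTER_CUBIC))
E
```

```text
t 3.2 pol [-53.5  27.3 112.3] w 0.051806969321802024 F [0.69 0.54 0.89] q [-0.3   0.42  1.6  -0.    1.13 -1.46]
to go units [ 0.672  0.005 -0.026] rot units [-0.01  0.03 -0.  ]
```

View pics/w2.png

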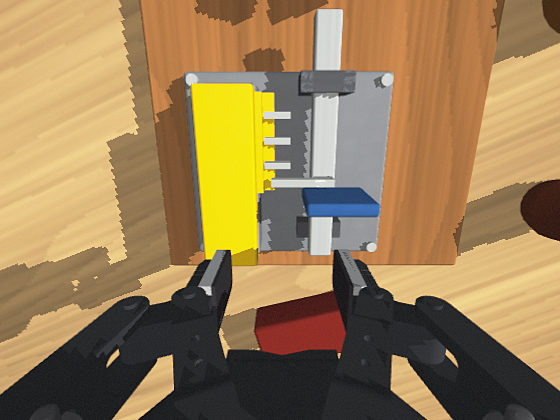

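View pics/scene2.png

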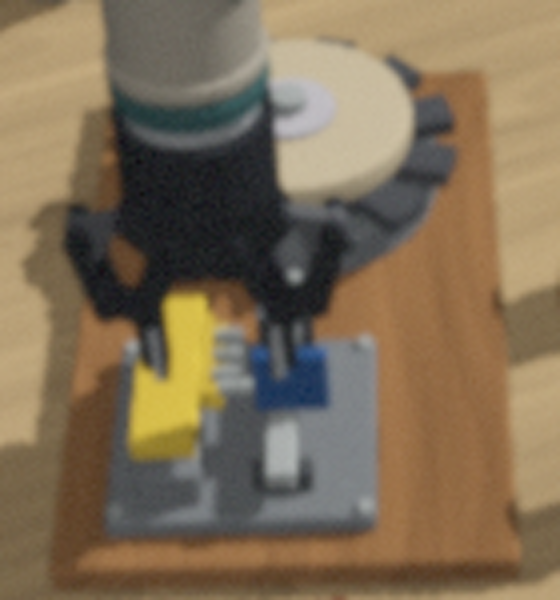

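Run:
```python
from h import *
d=dict(np.load("w2.npz"))
for box in [(195,232,245,300),(332,372,245,300)]:
    m=np.zeros((420,560),bool); m[box[2]:box[3],box[0]:box[1]]=1
    P=cloud(d,m); Q=np.array([pol(q) for q in P]); Q=Q[Q[:,2]>95]
    print(len(Q),"min",Q.min(0).round(1),"max",Q.max(0).round(1)); t=Q[Q[:,2]<Q[:,2].min()+4]; print(" tip",t.min(0).round(1),t.max(0).round(1))
```

```text
1585 min [-65.4  53.7 114.6] max [-41.7  67.6 163.4]
 tip [-65.4  53.9 114.6] [-44.2  58.  118.6]
1664 min [-65.8 -11.6 114. ] max [-40.3   2.3 163.5]
 tip [-64.6   1.7 114. ] [-46.    2.1 118. ]
```

Call:
carry_out:
  deltas: [0.3,0,0,0,0,0,0.22,0.2,0,0,0,0,0,0.22,0,0,0,0,0,0,0.22]

```text
clock: 3.72
position: [0.6022, -0.1159, 0.0808]
ee_rot: [0.691, 0.146, 0.692, -0.146]
contact_force: [-0.9, -0.3, 0.7]
width: 0.0522
```

Call:
carry_out:
  deltas: [0.1,0,0,0,0,0,0.22,0,0,0,0,0,0,0.22,0,0,0,0,0,0,0.22]

```text
clock: 4.1
position: [0.6035, -0.1164, 0.0763]
ee_rot: [0.693, 0.146, 0.691, -0.146]
contact_force: [0.3, 0.4, 5.4]
width: 0.0522
```

Call:
carry_out:
  deltas: [0.1,0,0,0,0,0,0.22,0,0,0,0,0,0,0.22,0,0,0,0,0,0,0.22]

```text
clock: 4.47
position: [0.6036, -0.1164, 0.0706]
ee_rot: [0.693, 0.146, 0.691, -0.146]
contact_force: [-0.7, -0.0, 7.6]
width: 0.0522
```

Call:
carry_out:
  deltas: [0.06,0,0,0,0,0,0.22,0,0,0,0,0,0,0.22,0,0,0,0,0,0,0.22]

```text
clock: 4.85
position: [0.6036, -0.1165, 0.0683]
ee_rot: [0.693, 0.146, 0.691, -0.146]
contact_force: [-2.0, 0.2, 13.6]
width: 0.052
```

Call:
carry_out:
  deltas: [0.02,0,0,0,0,0,0.22,0,0,0,0,0,0,0.22,0,0,0,0,0,0,0.22]

```text
clock: 5.22
position: [0.6037, -0.1166, 0.0681]
ee_rot: [0.693, 0.146, 0.69, -0.146]
contact_force: [-3.8, 0.9, 19.2]
width: 0.052
```

Call:
carry_out:
  deltas: [0,0,-0.12,0,0,0,0.22,0,0,-0.12,0,0,0,0.22,0,0,0,0,0,0,0.22]

```text
clock: 5.6
position: [0.5958, -0.1129, 0.0685]
ee_rot: [0.698, 0.145, 0.686, -0.147]
contact_force: [6.3, -2.4, 11.6]
width: 0.0521
```

```bash
python3 st.py 5 68 w3
```

```text
t 5.6 pol [-44.5  27.1  68.5] w 0.05210449140809248 F [ 6.32 -2.44 11.61] q [-0.3   0.44  1.68 -0.    1.   -1.46]
to go units [-0.005  0.002 -0.825] rot units [ 0.01  0.23 -0.01]
```

View pics/w3.png

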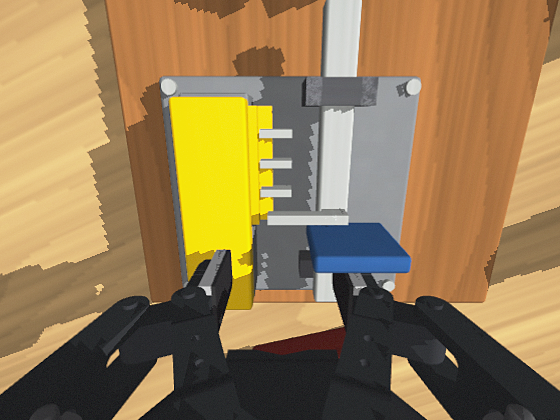

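Call:
carry_out:
  deltas: [0.04,0,0,0,0,0,0.22,0,0,-0.1,0,0,0,0.22,0,0,0,0,0,0,0.22]

```text
clock: 6.02
position: [0.5946, -0.1122, 0.0684]
ee_rot: [0.701, 0.144, 0.683, -0.147]
contact_force: [9.2, -4.1, 17.0]
width: 0.0522
```

Call:
carry_out:
  deltas: [0,0,-0.1,0,0,0,0.22,0,0,-0.1,0,0,0,0.22,0,0,0,0,0,0,0.22]

```text
clock: 6.4
position: [0.5848, -0.1078, 0.0684]
ee_rot: [0.702, 0.144, 0.682, -0.147]
contact_force: [11.4, -5.4, 15.3]
width: 0.052
```

Call:
carry_out:
  deltas: [0.01,0,-0.1,0,0,0,0.22,0,0,-0.1,0,0,0,0.22,0,0,0,0,0,0,0.22]

```text
clock: 6.78
position: [0.5749, -0.1034, 0.0684]
ee_rot: [0.703, 0.144, 0.681, -0.147]
contact_force: [12.3, -6.0, 17.7]
width: 0.0522
```

```bash
python3 st.py 5 68 w4
```

```text
t 6.775 pol [-21.5  27.   68.4] w 0.05218543229869921 F [12.31 -5.95 17.67] q [-0.3   0.41  1.74 -0.    0.96 -1.45]
to go units [-0.007 -0.    -0.441] rot units [ 0.02  0.44 -0.02]
```

View pics/w4.png

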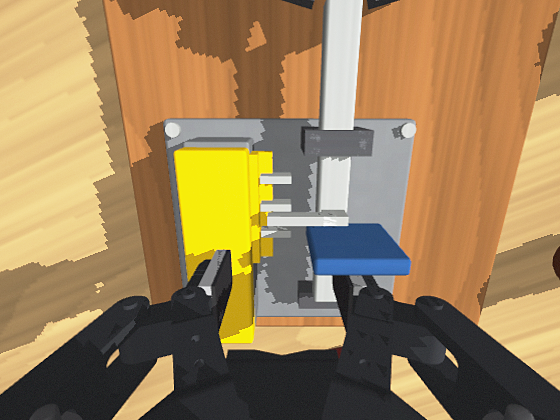

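The tab now stays against the right finger, with its rear edge at rows 255-275. The lug at (310,217) has passed the first tooth, so I'll keep pushing.

Call:
carry_out:
  deltas: [0,0,-0.1,0,0,0,0.22,0,0,-0.1,0,0,0,0.22,0,0,0,0,0,0,0.22]

```text
clock: 7.2
position: [0.5643, -0.0987, 0.0684]
ee_rot: [0.703, 0.143, 0.681, -0.147]
contact_force: [11.8, -6.0, 17.4]
width: 0.052
```

Call:
carry_out:
  deltas: [0.01,0,-0.1,0,0,0,0.22,0,0,-0.1,0,0,0,0.22,0,0,0,0,0,0,0.22]

```text
clock: 7.58
position: [0.5544, -0.0942, 0.0683]
ee_rot: [0.704, 0.143, 0.68, -0.147]
contact_force: [13.3, -6.7, 20.0]
width: 0.0518
```

```bash
python3 st.py 5 68 w5
```

```text
t 7.575 pol [ 1.  26.8 68.3] w 0.051821237412841684 F [13.25 -6.67 20.  ] q [-0.29  0.38  1.79 -0.    0.93 -1.45]
to go units [ 0.003 -0.003 -0.067] rot units [ 0.02  0.48 -0.02]
```

View pics/w5.png

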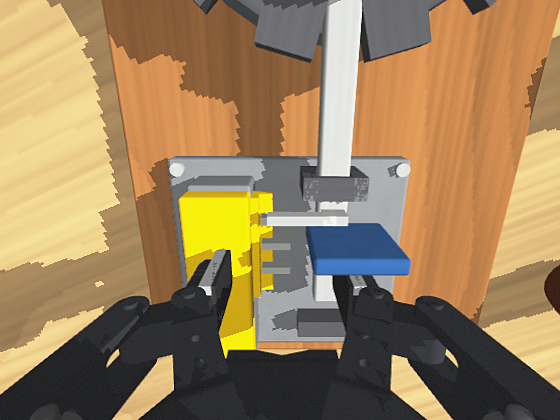

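Call:
carry_out:
  deltas: [0,0,-0.08,0,0,0,0.22,0,0,0,0,0,0,0.22]

```text
clock: 7.88
position: [0.5511, -0.0927, 0.0684]
ee_rot: [0.704, 0.144, 0.679, -0.148]
contact_force: [14.8, -7.1, 17.7]
width: 0.0519
```

Call:
carry_out:
  deltas: [0,0,-0.05,0,0,0,0.22,0,0,0,0,0,0,0.22]

```text
clock: 8.12
position: [0.5511, -0.0927, 0.0685]
ee_rot: [0.706, 0.144, 0.677, -0.148]
contact_force: [19.7, -10.6, 13.2]
width: 0.0522
```

Call:
carry_out:
  deltas: [0.03,0,0,0,0,0,0.22,0,0,-0.06,0,0,0,0.22,0,0,0,0,0,0,0.22]

```text
clock: 8.5
position: [0.5511, -0.0927, 0.0685]
ee_rot: [0.709, 0.143, 0.674, -0.149]
contact_force: [21.9, -12.8, 17.8]
width: 0.0522
```

```bash
python3 st.py 5 68 w6
```

```text
t 8.5 pol [ 4.6 26.7 68.5] w 0.05220114061743809 F [ 21.93 -12.83  17.84] q [-0.29  0.37  1.81 -0.    0.91 -1.44]
to go units [ 0.008 -0.005 -0.007] rot units [-0.01  0.7  -0.04]
```

View pics/w6.png

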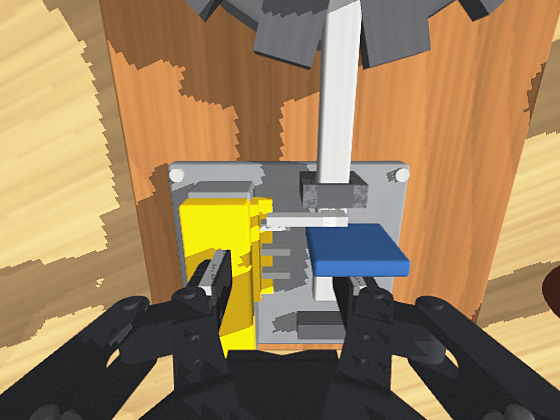

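The pose holds while the push force has risen to about 25 N, so the bolt is at its stop, and the lug at (300,218) is beyond the last tooth. I'll lift straight up now.

Call:
carry_out:
  deltas: [-0.15,0,0,0,0,0,0.22,-0.2,0,0,0,0,0,0.22,0,0,0,0,0,0,0.22]

```text
clock: 8.93
position: [0.5493, -0.0933, 0.0852]
ee_rot: [0.707, 0.144, 0.676, -0.15]
contact_force: [26.8, -17.8, -7.0]
width: 0.052
```

```bash
python3 st.py 5 68 w7
```

```text
t 8.925 pol [ 6.  28.  85.2] w 0.05196534827544137 F [ 26.85 -17.8   -6.96] q [-0.29  0.35  1.79 -0.01  0.95 -1.44]
to go units [0.287 0.016 0.003] rot units [-0.04  0.64 -0.01]
```

View pics/w7.png

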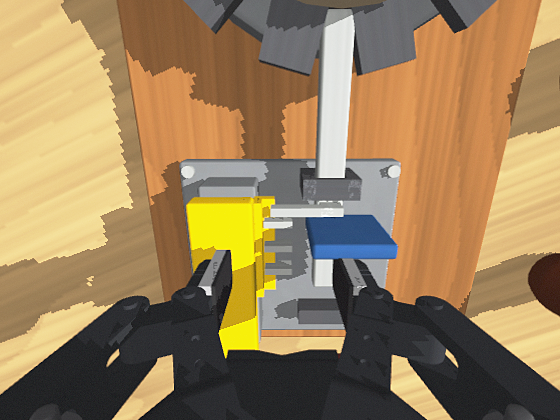

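Call:
carry_out:
  deltas: [0,0,0.2,0,0,0,0.22,0,0,0.2,0,0,0,0.22,-0.4,0,0,0,0,0,0.22,-0.8,0,0,0,0,0,0.22,-0.8,0,0,0,0,0,0.22,-0.8,0,0,0,0,0,0.22,0,0,0,0,0,0,0.22,0,0,0,0,0,0,0.22]

```text
clock: 9.98
position: [0.5504, -0.093, 0.2468]
ee_rot: [0.691, 0.146, 0.693, -0.146]
contact_force: [-1.9, -0.1, -0.4]
width: 0.0519
```

```bash
python3 st.py 5 68 w8;  python3 - <<'E'
from rig import eyes
import cv2
d=cv2.imread("pics/w8.png")[60:380,120:440]; cv2.imwrite("pics/w8c.png",cv2.resize(d,None,fx=1.8,fy=1.8,interpolation=cv2.INTER_CUBIC))
c=eyes.get_image("scene")["color"][110:260,165:345,::-1]; cv2.imwrite("pics/scene8.png",cv2.resize(c,None,fx=4,fy=4,interpolation=cv2.INTER_CUBIC))
E
```

```text
t 9.975 pol [  5.1  27.3 246.8] w 0.051923686194137855 F [-1.89 -0.07 -0.44] q [-0.29  0.24  1.51  0.    1.39 -1.45]
to go units [2.98  0.005 0.011] rot units [-0.01 -0.05  0.  ]
```

View pics/w8.png

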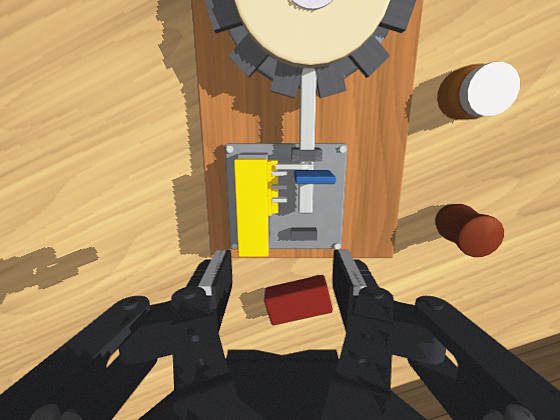

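View pics/scene8.png

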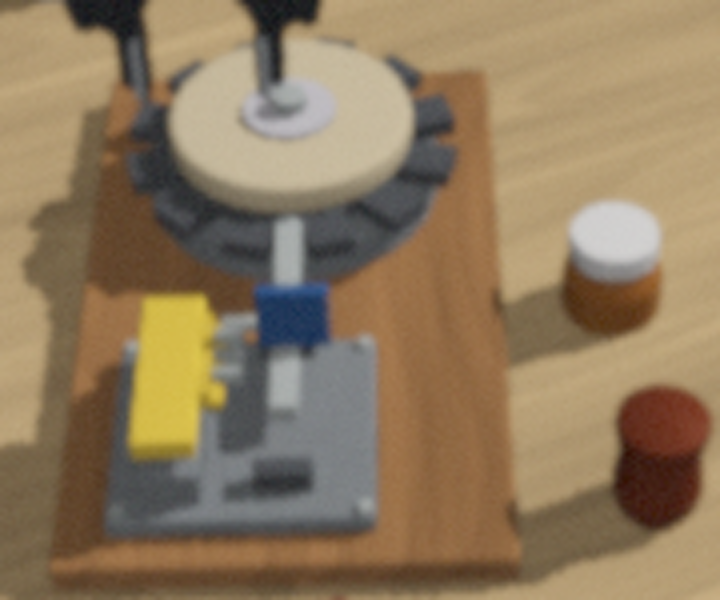

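Run:
```python
from h import *
import fit
from fit import world,proj,S
from scipy.optimize import least_squares
p=np.load("p_all.npy"); np.save("p.npy",p)
l=[((255,286),('b',14,102)),((329,286),('b',-26,102)),((329,346),('b',-26,60)),((261,348),('b',14,60))]
uv=np.array([(np.array(a)+.5)/4-.5+(165,110) for a,_ in l])
for P in (p,):
  r=least_squares(lambda b:(proj(S,world([*P[:3],b[0]],[q for _,q in l]))-uv).ravel(),[.04]); print("scene bolt",r.x,np.abs(r.fun).max())
W=dict(np.load("w8.npz")); P=np.array
m=np.zeros((420,560),bool); m[165:190,290:340]=1
m&=(abs(hsv(W)[...,0]-108)<14)&(hsv(W)[...,1]>150)
Q=np.array([pol(q) for q in cloud(W,m)]); Q=Q[Q[:,2]>97]; print("tab top x",np.percentile(Q[:,0],[2,98]),"expected 16..24; z",np.median(Q[:,2]))
m=np.zeros((420,560),bool); m[175:240,242:262]=1; print("pad z",np.median([pol(q)[2] for q in cloud(W,m)]))
d=cv2.imread("pics/w8.png")[140:260,220:360]; cv2.imwrite("pics/w8c.png",cv2.resize(d,None,fx=5,fy=5,interpolation=cv2.INTER_CUBIC))
```

```text
(0, 1) [ 0.565  -0.0689  2.7286  0.0058] 0.8482648921425741
[[-0.2, -1.4], [0.4, -0.9], [-0.9, 0.3], [-1.8, 1.4], [-2.0, 0.3], [0.5, 0.1], [-0.5, 0.7], [-0.4, -0.4], [2.8, -0.1], [-0.5, -0.6], [-0.7, 1.2], [-0.5, 0.1], [-0.3, -0.4], [0.5, -1.4], [-1.3, 0.6], [-0.5, 0.9], [-0.4, 0.3], [-0.5, -0.1], [-0.6, 0.2], [-0.2, 0.6], [0.2, 1.0], [0.4, 0.7], [0.7, -0.2], [-0.1, -0.2]]
pad [[ 0.5569713  -0.13092692  0.082     ]] tab [[ 0.59323769 -0.07476073  0.081     ]]
(0,) [ 0.565  -0.0695  2.7324  0.0046] 1.021776233703865
(1,) [ 0.565  -0.0685  2.7241  0.0066] 0.5340508904514794
scene bolt [0.0560426] 0.9264027514655027
tab top x [16.92075572 22.88057675] expected 16..24; z 100.83966641844691
pad z 81.237766534354
```

View pics/w8c.png

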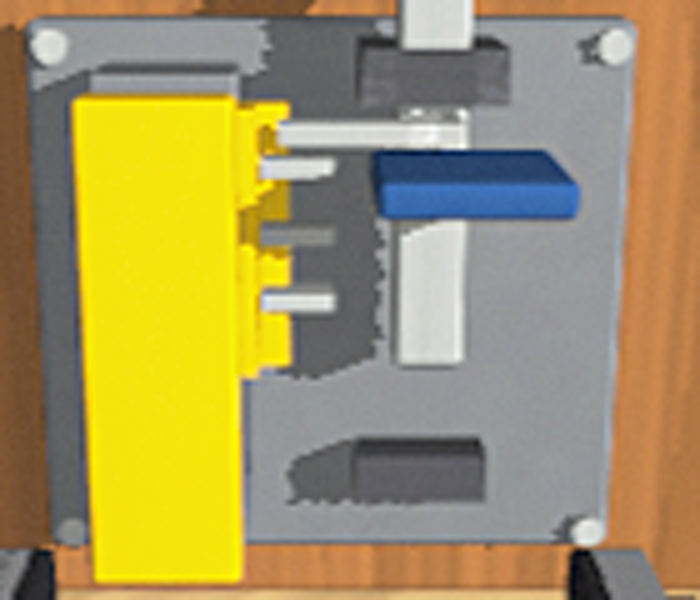

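The lug at (350,133) lies beyond all three teeth. The pad is back up and the hand is clear, so I'll hand the job in.

```bash
python3 -c "
from rig import job; print(job.sign_off())"
```

```text
the job is handed in; nothing more can be done
None
```

The bolt is fully home and locked, and the job was handed in at about 10 s on the robot's clock. With the jaws about 52 mm open, one fingertip pressed the yellow catch to its stop. It stayed held down there with 11–20 N of downward force. The other finger pushed the blue tab until it stopped moving while the push force rose to about 25 N. I then lifted straight up, backed off and took the hand about 17 cm clear.

**Last checks:**
- **Bolt:** the wrist depth puts the top of the tab at x = 17–23 mm, where 16–24 mm is expected with the bolt fully home. The lug sits past all three teeth.
- **Catch:** the pad top is back at about 81 mm (82 mm when up).
- **Hand:** the force reads zero within noise.
- **Jar, handle and wax bar:** I did not touch them, and they look unmoved in the pictures.

**Disagreement:** the scene-camera pixel fit gave a bolt value of 56 mm against the possible 50 mm. That camera also read the starting position about 4 mm too far, so I put this down to bias in the camera. I relied on the wrist depth, the felt stop and the visible lug position instead.

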